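# Latch the drop-front lid of the rolling-stock case

### The job

Shut the plywood rolling-stock case on the layout: lead the latch's wire loop forward over the keeper hook on the blue lid so that its bar catches under the hook's lip. Then swing the red-padded lever back and press the pad firmly, with about 16 N, down onto its rubber stop, so that it locks over centre and draws the lid tight. Feel for hook and stop: never push on the pad or the lid with more than 22 N, and leave the things round the case where they are.

Things in the scene. Friction and masses are not known exactly. Their poses are not given: they have to be found in the camera images.
- case: Plywood case fixed to the board, 105 (x) x 170 (y) x 86 mm high, two goods wagons inside. Origin on the board under the latch's lever pivot; x points from the front (blue lid) to the back, y left along the front, z up. Shell from x = -29 to +76 mm, flat top at z = 86 mm. Lever pivot at x = 0, y = 0, z = 108 mm. All latch parts lie about the plane y = 0 and turn about axes along y.
- lid_panel: Blue-framed clear drop-front lid, 11 mm thick, hinged along its lower edge (this origin: x = -38, z = 8 mm on the case); axes as the case's when shut. A rubber seal springs it ajar, its top 8 mm forward; drawing it shut takes about 8 N per mm at the keeper's height. Top edge at z = 86 mm on the case, 19 mm below the keeper seat; it carries the keeper hook there.
- keeper_hook: Steel hook, 24 mm wide (y), on the lid's top edge; axes as the lid's, origin = point keeper_seat. In mm from there: ledge below, top at z = -4, from x = -17 to +9; post with front face at x = +2; lip overhead, underside z = +4, top z = +7, overhanging forward to x = -4.5. Open to the front: the bar goes down in front of the lip, then back under it.
- keeper_seat (a point): Where the loop bar's centre is when seated under the keeper's lip; moves with the lid. At x = -36, z = 105 mm on the case when the lid is fully shut, about 8 mm farther forward when ajar.
- loop_bar (a point): Middle of the 4 mm bar of the steel wire loop (32 mm wide, 50 mm from this bar to its pivot on the lever, which is 14 mm from the lever pivot). The bar runs along the case's y with a black cap, 10 mm in diameter, on each end; outer cap faces 46 mm apart: grip them across y from above, they pivot in the fingers. Moving the bar drags the lever along; it reaches 36 to 64 mm from the lever pivot.
- thumb_pad: Ribbed red pad, 20 x 20 mm, on the handle from 22 to 42 mm from the lever pivot. Origin on the lever pivot, x along the handle, z out of the pad's face, 5.5 mm from the handle's centre line. The face looks towards the lid when the lever stands up, upwards when it lies down. Under it the handle is 18 mm wide and 5 mm thick.
- pad_centre (a point): Point on the pad's face, 33 mm along the handle from the lever pivot and 5.5 mm out of the handle's centre line.
- lever (a joint): Lever angle, rad: 0 = handle flat towards the case's back, 1.57 = upright, more = leaning to the lid. Stays where left. Hooked, the loop draws taut near 1.3; then 5 to 10 N at the pad turns it; past about 0.1 it is over centre and pulls itself on. Below 0 the handle meets a rubber stop (20 N per mm) 34 mm behind the pivot; the stop's height is unknown: first touch between -0.07 and -0.29.
- loop (a joint): Loop angle to the lever, rad: the loop's elevation over the case's forward direction is joint loop minus joint lever (0 = level, pointing forward; 1.57 = straight up). Stays where left.
- lid (a joint): Lid angle: 0 = fully shut, grows as the lid's top tilts forward; springs to about 0.086 rad ajar when unlatched, about 0.01 to 0.025 when latched.
- van_yellow: Yellow model van, 35x80x39 mm, loose bystander; origin at the centre of its underside.
- tinlet_green: Small round tin with a green lid, 33x33x34 mm, loose bystander; origin at the centre of its underside.
- tinlet_red: Small round tin with a dark red lid, 33x33x34 mm, loose bystander; origin at the centre of its underside.
- screwdriver: Orange-handled screwdriver, 20x156x19 mm, loose bystander; origin at the centre of its underside.
- saloon_teal: Teal model car, 23x59x20 mm, loose bystander; origin at the centre of its underside.

How it is judged:
By the outcome, as a careful person would: the job done as asked, in the order asked, and still so for the second after the job is handed in, with the robot touching nothing.
It also fails if it takes over 72 s, if anything falls off the work surface, if the arm or the gripper's body presses on something with over 40 N, if the wrist force passes 120 N, or if a joint passes its speed limit or range.

### The arm

A 6-joint arm with a two-finger parallel gripper is mounted at the origin on a cart in front of the work surface, level with it; the furniture and walls round the work are solid. World frame = base frame: x ahead of the robot, y to its left, z up, the work surface at z = 0. Lengths are in m, angles in rad, forces in N, time in s.
With the tool pointing down it reaches from about 0.375 to 0.975 m from the base axis. Payload 3.8 kg.
Tool frame: the origin (TCP) lies at the very end of the fingers, on their centre line; the grasp point (between the pads) lies 19 mm behind it; z points along the fingers, y is the line along which they close (so a half turn about z gives the same grasp; the last joint's range is limited). The gripper opens to 88 mm and grips with 3 to 60 N. Pads are 18 mm wide; open, the fingers measure 123 mm over their backs; the gripper's body (75 mm by 187 mm) begins 45 mm behind the grasp point.
Start: joints at [1.078, 0.264, 1.604, -0, 1.274, -0.037], TCP at [0.297, 0.606, 0.239] pointing down, gripper open.
Joint ranges: [-2.63, 2.63], [-0.94, 2.18], [0.31, 2.57], [-1.31, 4.45], [0, 2.66], [-2.55, 2.55]. Speed limits (rad/s): [2.57, 2.57, 3.14, 3.14, 3.14, 3.14].

### API

Orientations are given as [roll, pitch, yaw] about the fixed x, y, z axes, in that order (R = Rz(yaw) Ry(pitch) Rx(roll)).
In Python, from cell import robot, solve_ik, viewer, read_t, read_joints, read_qvel, read_joint_efforts, read_tcp_pos, read_eef_rot, read_wrist_force, read_moment, read_width, read_finger_force gives the robot as it stands. The module is installed in compiled form; this text tells all that it offers. Calls block until the motion is done:
- robot.move_to(position, orientation): joint-space move of the TCP to a pose.
- robot.movel(position, max_speed=0.15, ori=None, max_force=None): straight line of the TCP; ori=None keeps the orientation; max_speed is the mean speed in m/s. With max_force (N) it stops when the force on the tool has changed by that much, and returns True; else False.
- robot.set_joints(angles): joint-space move.
- robot.grip(opening, grasp_force=None): opening from 0.0 (shut) to 1.0 (fully open); grasp_force is the grip in N (None keeps the last); returns when the fingers have stopped.
- robot.sleep(seconds).
- solve_ik(position, orientation): joint angles nearest the present ones, or None.
- viewer.capture(name): name is "scene" or "top" or "wrist"; returns a dict with "color" (480x640x3 uint8, blue, green, red), "K" (3x3 intrinsics, pixels), "R" (3x3) and "t" (3): a world point X has camera coordinates R X + t. Camera axes: x right, y down, z forward; pixel columns grow to the right and rows downward; lengths in m; the calibration is good to about 2 mm. A picture is of the moment at which its call begins. There is no depth.
A pose or a line that the arm cannot do raises robot.PlanningError and nothing moves.
- robot.close_job(): hands the job in; it is judged then, once.
Trained networks look in a picture, given as the dict that the camera call returned (one of the last four; its "shot" number tells which), for a name from the list of things; names that differ only in an ending like _2 or _b are one class to them, and where a whole thing is asked for, a point or a joint stands for the part that bears it (a point fixed in the world has none). Each returns a list of dicts, best first, with "p" (0 to 1); they miss things now and then, are a little off and sometimes report something else, mostly with a low value. They report only what shows in the picture. A call takes as long as a camera call.
- viewer.look_for(target, picture): "position" ([column, row] in pixels, amid what is visible of it).
Readings, each from a call of its own:
- read_t(): time.
- read_joints(): joint angles.
- read_qvel(): joint speeds.
- read_joint_efforts(): joint torques, N m.
- read_tcp_pos(): TCP position.
- read_eef_rot(): TCP orientation.
- read_wrist_force(): force on the tool from outside, world axes, zero at the start.
- read_moment(): the same for the moment, N m.
- read_width(): opening from 0.0 (shut) to 1.0 (fully open).
- read_finger_force(): force on a finger pad.
Only numpy, scipy, OpenCV 4.12 (cv2) and the standard library are available. Lean on these libraries where they do the work, as an engineer would, in place of code of your own. Each camera call takes 0.05 s, during which the arm holds its last target. There are 200 camera calls.

## Working session

There is one attempt and no reset: what is moved stays moved. The work goes in short steps, each a Python script; the robot and the scene stay as the last script left them, time stands still between calls to the robot, and variables do not carry over. Pictures are saved under pics/ and viewed, at most 10 in all, crops included, and the job is handed in when it is done.

```bash
mkdir -p pics; cat > h.py <<'E'
import numpy as np, cv2
from cell import *
def cap(n,f=None):
    p=viewer.capture(n)
    if f: cv2.imwrite('pics/'+f,p['color'])
    return p
def ray(p,px):
    d=np.linalg.inv(p['K'])@np.array([px[0],px[1],1.]); R=np.array(p['R']); 
    return -R.T@p['t'], R.T@d/np.linalg.norm(d)
def tri(obs):
    A=np.zeros((3,3));b=np.zeros(3)
    for p,px in obs:
        o,d=ray(p,px);M=np.eye(3)-np.outer(d,d);A+=M;b+=M@o
    x=np.linalg.solve(A,b)
    return x,[np.linalg.norm((np.eye(3)-np.outer(d,d))@(x-o)) for o,d in [ray(*q) for q in obs]]
def proj(p,X):
    c=np.array(p['R'])@np.asarray(X)+p['t'];u=p['K']@c;return u[:2]/u[2]
E
python3 - <<'E'
from h import *
np.set_printoptions(precision=4,suppress=True)
s=cap('scene','s1.png');t=cap('top','t1.png')
for n in ['case','lid_panel','keeper_hook','keeper_seat','loop_bar','thumb_pad','pad_centre','van_yellow','tinlet_green','tinlet_red','screwdriver','saloon_teal']:
    a=viewer.look_for(n,s);b=viewer.look_for(n,t)
    print(n,[(np.round(x['position']),round(x['p'],2)) for x in a[:2]],[(np.round(x['position']),round(x['p'],2)) for x in b[:2]],*(tri([(s,a[0]['position']),(t,b[0]['position'])]) if a and b else ''))
for p in(s,t): print(-np.array(p['R']).T@p['t'])
E
```

```text
case [(array([345., 272.]), 0.73)] [(array([348., 209.]), 0.73), (array([334., 278.]), 0.71)] [ 0.6162 -0.3817 -0.0403] [np.float64(0.046945648674807564), np.float64(0.04694564867480753)]
lid_panel [(array([386., 276.]), 0.91)] [(array([342., 309.]), 0.88), (array([285., 223.]), 0.24)] [ 0.4666 -0.3431  0.0495] [np.float64(0.0026949145269681723), np.float64(0.0026949145269682235)]
keeper_hook [(array([393., 247.]), 0.7)] [(array([345., 306.]), 0.61)] [ 0.4704 -0.3496  0.0989] [np.float64(0.0031067296576076024), np.float64(0.0031067296576075924)]
keeper_seat [(array([388., 247.]), 0.65), (array([256., 289.]), 0.36)] [(array([344., 311.]), 0.55), (array([334., 282.]), 0.5)] [ 0.4673 -0.3439  0.1035] [np.float64(0.004084769333593317), np.float64(0.004084769333593369)]
loop_bar [(array([379., 210.]), 0.64)] [(array([334., 299.]), 0.62)] [ 0.4859 -0.3304  0.1675] [np.float64(0.0023014601010473645), np.float64(0.0023014601010474776)]
thumb_pad [(array([352., 219.]), 0.47)] []
pad_centre [] [(array([333., 276.]), 0.41)]
van_yellow [(array([418., 311.]), 0.89), (array([384., 277.]), 0.23)] [
[... 200 characters left out ...]
 0.6315 -0.239   0.0058] [np.float64(0.0011929712719662647), np.float64(0.0011929712719660679)]
tinlet_red [(array([257., 288.]), 0.23)] [(array([349., 209.]), 0.58), (array([334., 283.]), 0.44)] [ 0.6913 -0.3492 -0.1101] [np.float64(0.029418432532720404), np.float64(0.029418432532720327)]
screwdriver [(array([408., 247.]), 0.62)] [(array([396., 276.]), 0.83), (array([343., 312.]), 0.4)] [ 0.5082 -0.4566  0.0065] [np.float64(0.01625487728493317), np.float64(0.01625487728493324)]
saloon_teal [(array([279., 271.]), 0.98)] [(array([317., 225.]), 0.83)] [ 0.6269 -0.2978  0.0067] [np.float64(0.0048283716508269355), np.float64(0.004828371650826934)]
[0.2009 0.2175 0.6263]
[ 0.5265 -0.3185  0.9363]
```

```bash
python3 -c "
import cv2,numpy as np
a=cv2.imread('pics/s1.png')[150:350,210:480];b=cv2.imread('pics/t1.png')[170:370,230:430]
cv2.imwrite('pics/c1.png',np.hstack([cv2.resize(a,(405,300))*1,cv2.resize(b,(395,395))[:300]]) if 0 else np.vstack([np.hstack([cv2.resize(a,(440,326)),cv2.resize(b,(326,326))])]))"
```

```text
(no output)
```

View pics/c1.png

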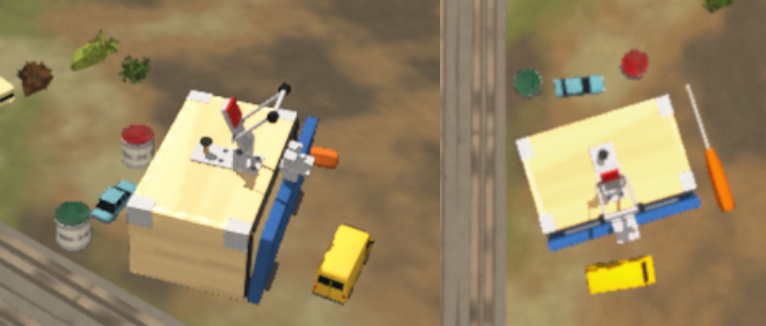

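The view shows the case with its lid facing the robot and yawed about +0.3. The lever is upright-ish and the loop points up and forward, with its caps at about crop (285,88) and (273,117). The van stands in front of the lid and the screwdriver lies to the right. Next I'll look from close up with the wrist camera.

```bash
python3 - <<'E'
from h import *
np.set_printoptions(precision=4,suppress=True)
print(read_eef_rot(),read_wrist_force())
yaw=0.29
import pickle
obs={}
pics=[]
for i,(x,y,z) in enumerate([(0.42,-0.31,0.34),(0.50,-0.25,0.32)]):
    for yw in (yaw,yaw-np.pi,yaw+np.pi):
        q=solve_ik([x,y,z],[np.pi,0,yw])
        if q is not None: break
    print(yw,q)
    robot.move_to([x,y,z],[np.pi,0,yw]); robot.sleep(.2)
    p=cap('wrist',f'w{i}.png');pics.append(p)
    print('cam',-np.array(p['R']).T@p['t'], p['R'][2], read_t())
    for n in ['keeper_seat','keeper_hook','loop_bar','pad_centre','thumb_pad','lid_panel','case']:
        a=viewer.look_for(n,p); print(n,[(np.round(v['position'],1),round(v['p'],2)) for v in a[:2]])
        if a: obs.setdefault(n,[]).append((p,a[0]['position']))
for n,o in obs.items():
    if len(o)>1: print(n,*tri(o))
pickle.dump(pics,open('w.pkl','wb'))
cv2.imwrite('pics/w01.png',np.hstack([cv2.resize(p['color'],(400,300)) for p in pics]))
E
```

```text
[ 3.1416 -0.      2.6858] [-0.1027 -0.0323  0.6808]
0.29 [-0.6836 -0.0759  1.7896 -0.      1.4278  0.5972]
cam [ 0.4868 -0.2892  0.4853] [-0.2632 -0.0788 -0.9615] 4.8
keeper_seat [(array([364.8, 175.4]), 0.85)]
keeper_hook [(array([367.4, 173.4]), 0.58), (array([456.6, 148. ]), 0.36)]
loop_bar [(array([383.3, 157.3]), 0.93)]
pad_centre [(array([374.8, 113.4]), 0.53)]
thumb_pad [(array([377.4, 114.6]), 0.57)]
lid_panel [(array([366.3, 171.7]), 0.85)]
case [(array([364.8, 112.6]), 0.63)]
0.29 [-0.5082  0.0035  1.7487 -0.      1.3894  0.7726]
cam [ 0.566  -0.2304  0.466 ] [-0.2627 -0.0791 -0.9616] 5.8917
keeper_seat []
keeper_hook [(array([397.9, 266.9]), 0.63), (array([405.9, 225.5]), 0.22)]
loop_bar [(array([412.4, 261.7]), 0.83)]
pad_centre [(array([410.2, 217.4]), 0.46)]
thumb_pad [(array([410.8, 218.7]), 0.75)]
lid_panel [(array([394.1, 256.5]), 0.94)]
case [(array([396.4, 202.1]), 0.9), (array([409.4, 217.5]), 0.44)]
keeper_hook [ 0.4655 -0.3427  0.1163] [np.float64(0.0007384390627311425), np.float64(0.0007384390627310288)]
loop_bar [ 0.4841 -0.3458  0.147 ] [np.float64(0.002694352513560154), np.float64(0.0026943525135600843)]
pad_centre [ 0.5203 -0.3296  0.1373] [np.float64(0.00018496084585032033), np.float64(0.00018496084585038956)]
thumb_pad [ 0.5196 -0.3317  0.136 ] [np.float64(0.000668937662562891), np.float64(0.0006689376625628611)]
lid_panel [ 0.4647 -0.3467  0.0772] [np.float64(0.0006528924524765618), np.float64(0.0006528924524765158)]
case [ 0.5238 -0.3261  0.081 ] [np.float64(0.0006982369415785669), np.float64(0.000698236941578353)]
```

View pics/w0.png

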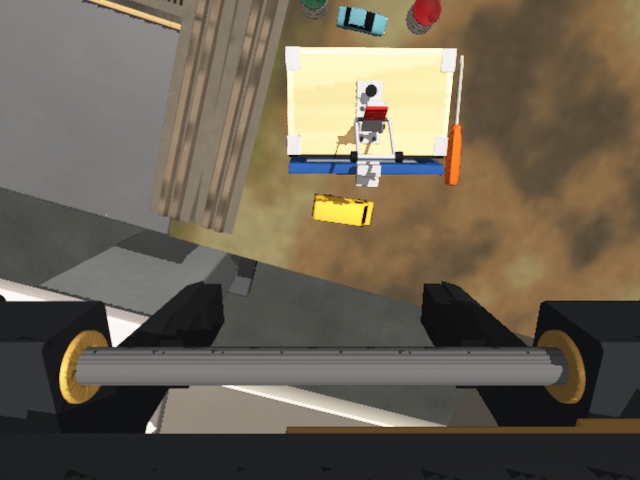

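View pics/w1.png

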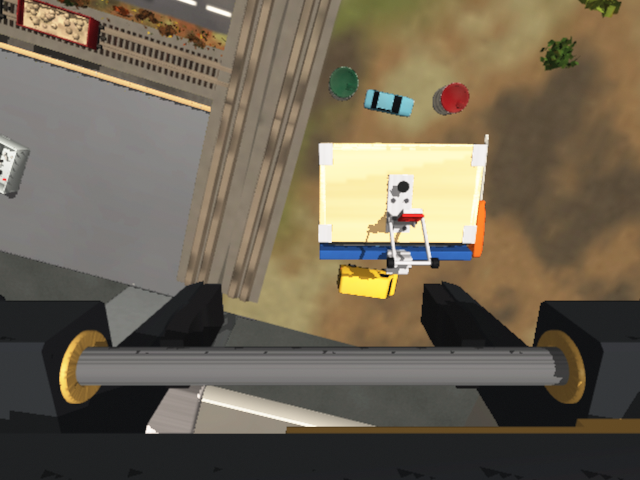

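w0 shows the shell's top corners at about (286,47), (457,48), (288,155) and (445,155), with the loop caps at (354,156) and (399,157). In w1 the corners are (319,143), (487,144), (320,246) and (476,244), with the caps at (391,263) and (435,263). I'll fit the case pose from these.

```bash
cat > fit.py <<'E'
from h import *
import pickle
from scipy.optimize import least_squares
np.set_printoptions(precision=4,suppress=True)
w0,w1=pickle.load(open('w.pkl','rb'))
C=np.array([[.076,.085,.086],[.076,-.085,.086],[-.029,.085,.086],[-.029,-.085,.086]])
P=[(w0,[(286,47),(457,48),(288,155),(445,155)]),(w1,[(319,143),(487,144),(320,246),(476,244)])]
def T(v,X):
    c,s=np.cos(v[2]),np.sin(v[2]);X=np.atleast_2d(X)
    return X@np.array([[c,-s,0],[s,c,0],[0,0,1]]).T+[v[0],v[1],0]
f=lambda v:np.concatenate([proj(p,x)-u for p,us in P for x,u in zip(T(v,C),us)])
r=least_squares(f,[.52,-.33,.29],loss='soft_l1');v=r.x
print(v,f(v).reshape(-1,2))
# latch: lever a, loop elevation e
def bar(a,e,y=0.): return np.array([14e-3*np.cos(a)+0-.05*np.cos(e),y,.108+14e-3*np.sin(a)+.05*np.sin(e)])
cap_px=[(w0,(354,156),.023),(w0,(399,157),-.023),(w1,(391,263),.023),(w1,(435,263),-.023)]
for (a,b) in((0,2),(1,3)):
    X,res=tri([(cap_px[a][0],cap_px[a][1]),(cap_px[b][0],cap_px[b][1])]);print('cap',X,res,T([0,0,-v[2]],X-[v[0],v[1],0]))
for n,X in dict(pad=[.5203,-.3296,.1373],hook=[.4655,-.3427,.1163]).items(): print(n,T([0,0,-v[2]],np.array(X)-[v[0],v[1],0]))
np.save('case.npy',v)
E
python3 fit.py
```

```text
[ 0.5101 -0.3334  0.2863] [[ 0.1397  0.0837]
 [-0.5112 -0.1651]
 [ 0.4181  0.1019]
 [ 1.1447  0.7369]
 [ 0.6565  0.7796]
 [-0.2471  0.1059]
 [-0.3524 -3.1199]
 [-1.4031 -0.8877]]
cap [ 0.4794 -0.3209  0.16  ] [np.float64(7.460982305266688e-05), np.float64(7.46098230526461e-05)] [[-0.026   0.0207  0.16  ]]
cap [ 0.49   -0.3596  0.1578] [np.float64(0.00017987857540330932), np.float64(0.0001798785754033102)] [[-0.0268 -0.0195  0.1578]]
pad [[0.0108 0.0007 0.1373]]
hook [[-0.0455  0.0036  0.1163]]
```

```bash
cat >> h.py <<'E'
v=np.load('case.npy') if __import__('os').path.exists('case.npy') else None
def W(x,z,y=0.):  # case -> world (m)
    c,s=np.cos(v[2]),np.sin(v[2]); return [v[0]+c*x-s*y, v[1]+s*x+c*y, z]
def Cx(X):
    c,s=np.cos(v[2]),np.sin(v[2]);a,b=X[0]-v[0],X[1]-v[1]
    return np.round(np.array([c*a+s*b,-s*a+c*b,X[2]])*1e3,1)
def O(tau=0.): return [np.pi,-tau,v[2]]
def F():
    f=np.array(read_wrist_force());c,s=np.cos(v[2]),np.sin(v[2]);return np.round([c*f[0]+s*f[1],-s*f[0]+c*f[1],f[2]],2)
E
python3 - <<'E'
from h import *
D=.009
robot.move_to(W(-.026,.24),O()); 
print(robot.movel(W(-.026,.159-D),max_speed=.12,max_force=6), Cx(read_tcp_pos()),F())
robot.grip(0.0,12); print('w',read_width()*88,read_finger_force(),F(),read_t())
p=cap('wrist','w2.png'); s=cap('scene')
cv2.imwrite('pics/c2.png',np.hstack([cv2.resize(p['color'],(400,300)),cv2.resize(s['color'][150:330,260:500],(400,300))]))
E
```

```text
False [-25.4  -0.4 151.1] [ 0.77 -0.2   0.77]
w 45.54659760828128 12.000039964914322 [-1.74  2.26  1.29] 8.4083
```

View pics/c2.png

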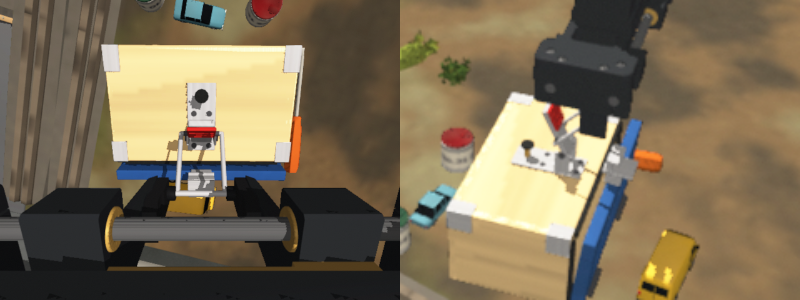

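The fingers hold both caps (46 mm wide), and the loop frames the hook from above. Now I'll carry the bar forward, lower it in front of the lip and feel for the ledge.

```bash
python3 - <<'E'
from h import *
D=.009
def go(x,z,**k):
    r=robot.movel(W(x,z-D),**k);print(x,z,r,Cx(read_tcp_pos()),F(),round(read_t(),1));return r
go(-.040,.145,max_speed=.06,max_force=12)
go(-.056,.125,max_speed=.06,max_force=12)
hit=go(-.056,.098,max_speed=.015,max_force=4)
robot.sleep(.3);print(F())
p=cap('wrist'); s=cap('scene')
cv2.imwrite('pics/c3.png',np.hstack([cv2.resize(p['color'][150:390,160:480],(400,300)),cv2.resize(s['color'][180:300,300:460],(400,300))]))
E
```

```text
-0.04 0.145 False [-40.6   0.5 135.3] [ 0.76  2.08 -0.04] 9.0
-0.056 0.125 False [-56.5   0.3 115.9] [-0.82  3.01  0.58] 9.6
-0.056 0.098 True [-55.3   0.3  93. ] [0.03 0.77 3.82] 10.9
[ 0.95 -2.84  5.66]
```

View pics/c3.png

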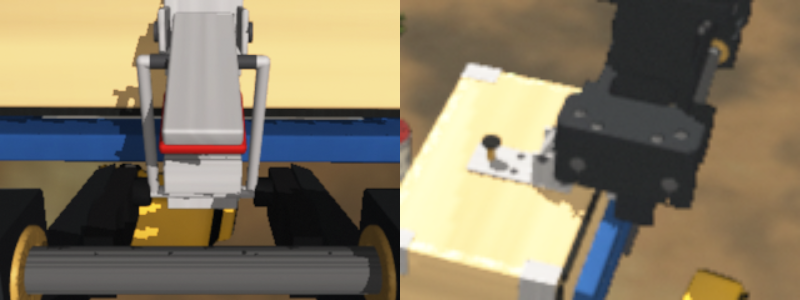

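The bar rests on the ledge in front of the hook: the contact height of 102 mm matches the ledge rather than the lip top at 114. I'll raise it by about 2.5 mm and draw it back until it touches the post.

```bash
python3 - <<'E'
from h import *
def go(x,z,**k):
    r=robot.movel(W(x,z),**k);print(x,z,r,Cx(read_tcp_pos()),F(),round(read_t(),1));return r
go(-.056,.0955,max_speed=.02)
go(-.038,.0957,max_speed=.015,max_force=5)
robot.sleep(.2);print(F())
c=Cx(read_tcp_pos())/1e3
# check that lip holds the bar: gentle lift
r=go(c[0],c[2]+.006,max_speed=.012,max_force=5); print('lip felt',r)
go(c[0],c[2],max_speed=.02)
p=cap('wrist'); cv2.imwrite('pics/c4.png',cv2.resize(p['color'][150:390,160:480],(800,600)))
E
```

```text
-0.056 0.0955 False [-56.2   0.5  94.8] [ 1.16  0.76 -0.22] 11.7
-0.038 0.0957 True [-55.4   0.6  94.4] [ 1.23 -0.98 -0.06] 12.1
[ 1.55 -2.64  1.02]
-0.0554 0.1001 False [-56.3   0.8  99.4] [-2.56  0.37 -2.19] 13.0
lip felt False
-0.0554 0.09409999999999999 False [-55.    0.4  94.1] [0.46 2.82 1.08] 13.5
```

The backward move stopped early on force noise of about ±3 N, so I'll repeat it with a higher threshold.

```bash
python3 - <<'E'
from h import *
def go(x,z,**k):
    r=robot.movel(W(x,z),**k);print(x,z,r,Cx(read_tcp_pos()),F(),round(read_t(),1));return r
go(-.056,.0958,max_speed=.02)
for i in range(3):
    r=go(-.041,.0958,max_speed=.015,max_force=8)
    if not r or Cx(read_tcp_pos())[0]>-47.5: break
robot.sleep(.2);print(F())
c=Cx(read_tcp_pos())/1e3
r=go(c[0],c[2]+.006,max_speed=.012,max_force=7); print('lip felt',r)
go(c[0],c[2],max_speed=.02)
robot.sleep(.2);print(F())
p=cap('wrist'); cv2.imwrite('pics/c4.png',cv2.resize(p['color'][150:390,160:480],(800,600)))
E
```

```text
-0.056 0.0958 False [-55.7   0.3  95.9] [ 2.13  5.21 -0.3 ] 13.8
-0.041 0.0958 True [-46.    0.6  95. ] [ 0.17 -0.95  3.76] 14.5
[-0.21 -3.92  2.33]
-0.0461 0.10070000000000001 True [-47.1   0.9  98. ] [ 0.94 -0.62 -0.77] 15.3
lip felt True
-0.0461 0.0947 False [-46.3   0.8  94.1] [0.83 0.84 0.01] 15.6
[ 0.26  2.56 -0.08]
```

View pics/c4.png

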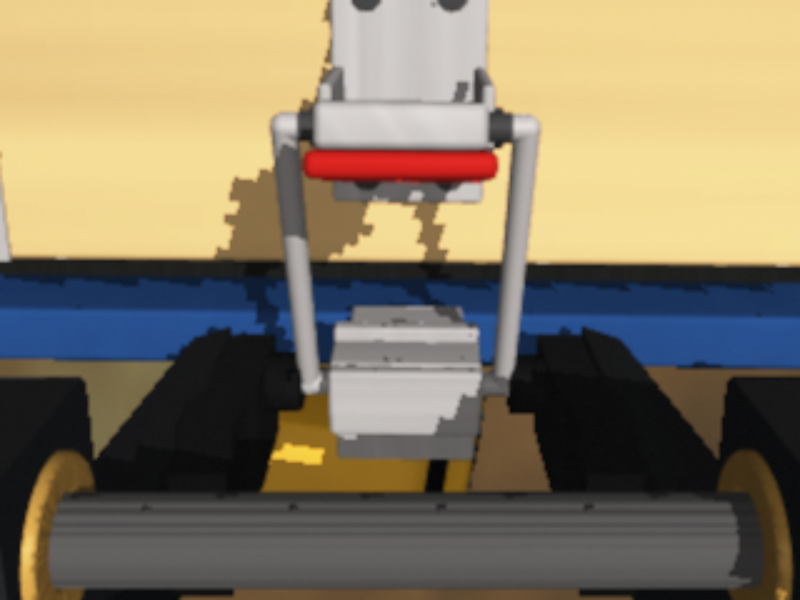

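The bar passes behind and under the hook's lip, and the lip was felt on the lift. I'll push back a little more, release, and rise with the fingers clear of the latch.

```bash
python3 - <<'E'
from h import *
def go(x,z,**k):
    r=robot.movel(W(x,z),**k);print(x,z,r,Cx(read_tcp_pos()),F(),round(read_t(),1));return r
go(-.042,.0955,max_speed=.015,max_force=10)
robot.sleep(.3);print(F())
robot.grip(0.75); print(read_width()*88,F())
c=Cx(read_tcp_pos())/1e3
go(c[0],.22,max_speed=.12,max_force=8)
robot.grip(0.0)
tau=.7
robot.move_to(W(-.06,.20),O(tau)); robot.sleep(.2)
print(Cx(read_tcp_pos()),read_t(),F())
s=cap('scene');t=cap('top')
cv2.imwrite('pics/c5.png',np.hstack([cv2.resize(s['color'][180:300,300:460],(400,300)),cv2.resize(t['color'][230:350,260:420],(400,300))]))
E
```

```text
-0.042 0.0955 True [-45.8   0.8  94.3] [-2.65 -0.38  4.52] 16.2
[-2.56 -2.44  4.52]
66.04992535110034 [-0.39  0.49  0.62]
-0.046200000000000005 0.22 False [-46.6   0.6 218.9] [0.1  0.52 0.37] 18.2
[-5.900e+01 -2.000e-01  2.007e+02] 20.2333 [ 0.16  0.11 -0.72]
```

View pics/c5.png

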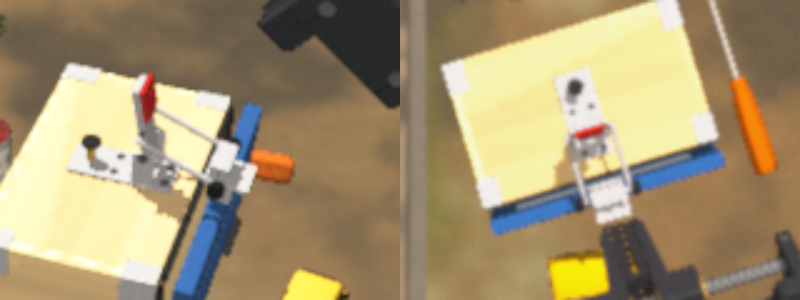

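The loop is hooked under the lip and the lever stands upright at about 1.4 to 1.5 rad. Now I'll push the pad through its arc with the closed fingertips.

```bash
cat > arc.py <<'E'
from h import *
def tcp(a,gap=0.):
    t=float(np.clip(a,0,.7)); off=.009*np.clip((a-t)/.2,0,1)
    x=.033*np.cos(a)-(.0055+gap)*np.sin(a)-off*np.cos(t); z=.108+.033*np.sin(a)+(.0055+gap)*np.cos(a)-off*np.sin(t)
    return W(x,z),O(t)
E
python3 - <<'E'
from arc import *
P,o=tcp(1.5,.025); robot.movel(P,max_speed=.1,ori=o,max_force=8)
mx=0
for a in np.arange(1.5,.14,-.1):
    P,o=tcp(a); h=robot.movel(P,max_speed=.05,ori=o,max_force=13)
    f=F();n=np.linalg.norm(f);print(round(a,2),h,Cx(read_tcp_pos()),f,round(n,1),round(read_t(),1))
    if h or n>17: print('stop');break
s=cap('scene');cv2.imwrite('pics/c6.png',cv2.resize(s['color'][150:330,240:480],(800,600)))
E
```

```text
1.5 False [ -9.8   0.2 135.4] [-0.26 -0.11 -0.23] 0.4 21.8
1.4 False [ -6.7  -0.  135.7] [-0.49  0.42  0.23] 0.7 22.1
1.3 False [-3.500e+00 -1.000e-01  1.353e+02] [-1.66 -0.88  0.44] 1.9 22.3
1.2 False [-2.000e-01 -1.000e-01  1.349e+02] [-3.48 -0.71  0.21] 3.6 22.6
1.1 False [  3.1  -0.2 134.2] [-4.76  0.64  1.59] 5.1 22.8
1.0 False [  6.2  -0.2 133.1] [-4.86  0.31  2.02] 5.3 23.1
0.9 False [  9.2  -0.2 131.8] [-6.18 -0.15  4.15] 7.4 23.3
0.8 False [ 15.   -0.2 132.2] [-6.86  0.46  0.84] 6.9 23.6
0.7 False [ 21.4  -0.2 133.3] [-6.17 -0.73  2.02] 6.5 23.9
0.6 False [ 25.7  -1.8 133.5] [-3.02 -2.29  7.35] 8.3 24.1
0.5 False [ 28.   -1.3 130.5] [ 0.4  -3.    7.28] 7.9 24.4
0.4 False [ 29.6  -0.3 126.6] [ 1.04 -2.18  5.04] 5.6 24.7
0.3 False [ 30.8   0.3 122.9] [ 0.89 -1.64  4.71] 5.1 25.0
0.2 False [ 31.4   1.3 118.8] [1.09 0.05 1.72] 2.0 25.2
```

The lever followed at 5 to 8 N and is past or near centre. Now I'll set the tool vertical and press slowly onto the stop.

```bash
python3 - <<'E'
from arc import *
def avg(n=8):
    L=[]
    for _ in range(n): robot.sleep(.02);L.append(F()[2])
    return round(np.mean(L),1),round(max(L),1)
P,o=tcp(0.15,.008); robot.movel(P,max_speed=.05,ori=o)
robot.movel(W(.033,.124),max_speed=.05,ori=O()); robot.sleep(.2)
b=avg()[0]; print('base',b)
h=robot.movel(W(.033,.100),max_speed=.008,max_force=11)
f=avg();c=Cx(read_tcp_pos());print(h,c,f,F(),read_t())
z=c[2]/1e3; 
for i in range(25):
    if f[0]-b>=15.6 or f[1]-b>19: break
    z-=.0002 if f[0]-b<12 else .0001
    robot.movel(W(.033,z),max_speed=.003); f=avg(); print(round(z*1e3,2),Cx(read_tcp_pos())[2],f,F())
print(read_t())
E
```

```text
base -0.4
True [ 33.    0.  111.1] (np.float64(4.8), np.float64(5.4)) [-0.78  0.96  5.45] 28.0833
110.9 111.1 (np.float64(5.5), np.float64(6.0)) [-1.84  1.05  4.87]
110.7 111.1 (np.float64(6.1), np.float64(7.0)) [-1.93  2.05  6.45]
110.5 111.0 (np.float64(6.7), np.float64(7.4)) [-1.62  2.5   6.71]
110.3 111.0 (np.float64(7.5), np.float64(7.7)) [-1.23  1.42  7.72]
110.1 111.0 (np.float64(8.2), np.float64(8.7)) [-2.24  2.44  8.09]
109.9 110.9 (np.float64(8.8), np.float64(9.7)) [-2.45  2.98  8.09]
109.7 110.9 (np.float64(9.5), np.float64(10.3)) [-2.38  2.88  9.6 ]
109.5 110.9 (np.float64(10.3), np.float64(11.6)) [-2.42  3.94 10.72]
109.3 110.8 (np.float64(11.3), np.float64(12.3)) [-3.72  2.84 11.34]
109.1 110.8 (np.float64(12.4), np.float64(13.2)) [-3.21  3.79 12.53]
109.0 110.8 (np.float64(12.6), np.float64(13.4)) [-3.    4.39 12.24]
108.9 110.8 (np.float64(13.0), np.float64(13.6)) [-2.95  4.01 13.41]
108.8 110.8 (np.float64(13.2), np.float64(13.7)) [-3.61  4.27 13.41]
108.7 110.7 (np.float64(13.6), np.float64(14.2)) [-3.32  3.87 13.83]
108.6 110.8 (np.float64(14.1), np.float64(15.0)) [-3.62  4.4  15.04]
108.5 110.7 (np.float64(14.6), np.float64(15.5)) [-3.24  4.48 14.39]
108.4 110.7 (np.float64(15.0), np.float64(15.8)) [-4.7   5.66 15.85]
108.3 110.7 (np.float64(15.2), np.float64(15.8)) [-3.86  4.8  15.32]
35.3
```

Pressing held at about 15.6 N vertical (16.5 N in total) against a stiff stop at about −0.09 rad. I'll add a touch more, lift off and check.

```bash
python3 - <<'E'
from h import *
robot.movel(W(.033,.1081),max_speed=.003)
L=[]
for _ in range(15): robot.sleep(.02);L.append(F()[2])
print(np.mean(L)+.4,max(L)+.4)
robot.movel(W(.033,.20),max_speed=.1); robot.move_to(W(-.09,.30),O()); robot.sleep(.3)
p=cap('wrist');s=cap('scene');t=cap('top')
for q in (p,s,t): print([(n,np.round(viewer.look_for(n,q)[0]['position'])) for n in ('pad_centre','loop_bar','keeper_hook') if viewer.look_for(n,q)])
g=[(s,viewer.look_for('pad_centre',s)),(p,viewer.look_for('pad_centre',p))]
if all(x[1] for x in g): print(Cx(tri([(a,b[0]['position']) for a,b in g])[0]))
cv2.imwrite('pics/c7.png',np.hstack([cv2.resize(s['color'][180:300,300:460],(400,300)),cv2.resize(p['color'][40:220,260:500],(400,300))]))
print(read_t(),F())
E
```

```text
16.39 17.189999999999998
[('pad_centre', array([321.,  72.])), ('loop_bar', array([308., 136.])), ('keeper_hook', array([322., 159.]))]
[('pad_centre', array([338., 230.])), ('loop_bar', array([373., 251.])), ('keeper_hook', array([388., 247.]))]
[('pad_centre', array([328., 263.])), ('loop_bar', array([330., 297.])), ('keeper_hook', array([346., 308.]))]
[ 32.6   2.7 114.2]
38.9917 [-0.95  1.2  -0.3 ]
```

View pics/c7.png

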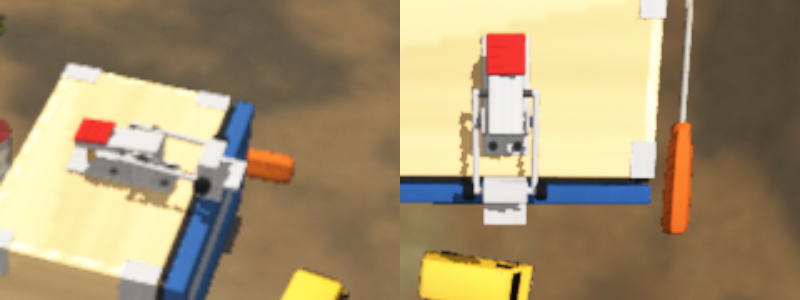

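The lever lies flat on its stop, the bar is under the lip, the lid is drawn tight, and the van and screwdriver beside the case are where they were. I'm handing in.

```bash
python3 -c "
from h import *
print(robot.close_job())"
```

```text
the job is handed in; nothing more can be done
None
```

The case is shut: the loop bar is hooked under the keeper's lip, the lever is pressed onto its stop with about 16.4 N (17.2 N peak) and lies flat over centre, and I handed the job in at about 39 s; the final pictures show the lid drawn in, and the van and screwdriver unmoved.

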